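# Fill the brass couplings' crate and shim the packing jig

### The arm

A 6-joint arm with a two-finger parallel gripper is mounted at the origin on the work surface. World frame = base frame: x ahead of the robot, y to its left, z up, the work surface at z = 0. Lengths are in mm, angles in degrees, forces in N, time in s.
With the tool pointing down it reaches from about 425 to 950 mm from the base axis. Payload 3.5 kg.
Tool frame: the origin (TCP) lies at the very end of the fingers, on their centre line; the grasp point (between the pads) lies 19 mm behind it (manip.grip_point_offset is the distance from the TCP to the grasp point, in mm); z points along the fingers, y is the direction in which the jaws open and shut (so a half turn about z gives the same grasp; the last joint's range is limited). The gripper opens to 85 mm and grips with 20 to 120 N. Pads are 22 mm wide; open, the fingers measure 114 mm over their backs; the gripper's body (76 mm by 85 mm) begins 54 mm behind the grasp point. The pads swing forward as they close: fully open they stand 13 mm farther back than shut.
Start: joints at [61.593, 16.404, 90.338, -0, 73.258, -8.594], TCP at [228.754, 635.042, 231.325] pointing down, gripper open.
Joint ranges: [-158.93, 158.93], [-51.34, 127.21], [12.03, 142.37], [-87.48, 267.48], [13.55, 161.25], [-162.69, 162.69]. Speed limits (degrees/s): [159.86, 159.86, 180, 180, 180, 180].

### API

Orientations are given as a 3x3 rotation matrix whose columns are the frame's x, y, z axes.
In Python, from bench import manip, read_camera, workorder, regions_of gives the robot as it stands. The module is installed in compiled form; this text tells all that it offers.
- The arm moves only by the tool drive_tool, never from a script. Its argument "moves" is one flat list of numbers, 7 for each row, row after row: the shift along the tool's x, y, z in mm, then the turn, a rotation vector about the tool's x, y, z in rad, then the closure, from 0 (fully open) to 1 (shut). In form: [dx, dy, dz, wx, wy, wz, fingers, dx, dy, dz, wx, wy, wz, fingers, ...]. A call has 1 to 20 rows; each row shifts and turns the commanded pose from where the row before left it, along the tool's axes as they then stand; what a row does not reach is not made up. A row lasts 1/8 s, in which the tool goes at most 62.5 mm and 10.7 degrees, less where a joint would pass 70% of its speed; a pose out of reach is approached as far as the arm can. A call with a gripper value outside its range is refused whole. The fingers move at their own pace and stop on an object; "grip_force" is the grip in N (left out, the last holds). Time passes only in rows, so rows that do not move let the fingers close. It gives the time, the measured TCP pose, the force and the opening at its end, in the units of the state.
- manip.observe(): the state, without advancing time (a new reading comes with each control period).
- read_camera(name): name is "scene" or "top" or "wrist"; returns a dict with "frame" (480x640x3 uint8, red, green, blue), "z_map" (480x640 float32, mm along the optical axis (not along the pixel's ray), 0 where there is no reading), "fx", "fy", "cx", "cy" (pixels), "position" and "attitude" of the camera in the world. Camera axes: x right, y up, looking along -z (the intrinsics and any distortion apply to the point x, -y, -z); pixel columns grow to the right and rows downward; lengths in mm; the calibration is good to about 2 mm. A picture is of the moment at which its call begins.
- workorder.job_done(): hands the job in, once; it reports no verdict.
Trained networks look in the newest picture that a camera, given by its name, has taken for a name from the list of things; names that differ only in an ending like _2 or _b are one class to them, and where a whole thing is asked for, a point or a joint stands for the part that bears it (a point fixed in the world has none). Each returns a list of dicts, best first, with "score" (0 to 1); they miss things now and then, are a little off and sometimes report something else, mostly with a low value. They report only what shows in the picture. A call takes as long as a camera call. They do not tell look-alikes from the thing itself.
- regions_of(camera, name): "mask" (480x640 bool, what is visible of it) and "extent" ([centre column, centre row, width, height] in pixels, round what is visible of it).
The state is a dict: "t": time; "qpos": joint angles; "qvel": joint speeds; "tau": joint torques, N m; "ee_pos": TCP position; "tcp_rot": TCP orientation; "ft_force": force on the tool from outside, world axes, zero at the start; "moment": the same for the moment, N m; "grip_width": opening from 0.0 (shut) to 1.0 (fully open).
Only numpy, scipy, OpenCV 4.12 (cv2) and the standard library are available. Lean on these libraries where they do the work, as an engineer would, in place of code of your own. Each camera call takes 0.05 s, during which the arm holds its last target. There are 200 camera calls.

### The job

Stand the two loose brass couplings upright in the two empty cells of the divided crate, one in each, and let go of them. Then take the steel blade out of its wooden stand by its handle and slide it straight down, mid-width, between the steel end stop and the sprung plate at the end of the crate, until it drags snugly and the line across the blade is level with the top edges of the two plates. Finish still gripping the blade and holding it still at that depth, so that the crate can be strapped; leave the packed couplings and the other things on the bench as they are.

Things in the scene. Friction and masses are not known exactly. Their poses are not given: they have to be found in the camera images.
- crate: Jig fixed to the bench: base plate 80 x 275 x 3 mm with a plywood crate of four cells in a row along y (46 mm square inside, 50 mm pitch, centres at x 0, y -45, 5, 55, 105 mm; walls 4 mm thick, tops 40 mm and floor 4 mm above the bench). At its -y end: steel end stop and sprung plate, 50 mm wide (x), tops 75 mm above the bench. Origin: centre of underside; z up.
- mouth (a point): Middle of the gap between end stop and sprung plate, level with their tops; axes as the crate's. The stop's face is 4.5 mm to -y, its top 12 mm flared out. The plate's face slopes from 7.5 mm to +y at the top to 3 mm to -y 32 mm lower, then goes straight down 31 mm. A blade put straight down here touches the slope about 20 mm down and pushes the plate back 2 to 5 mm.
- plate (a joint): Travel of the sprung plate away from the end stop, along the crate's +y, m: 0 at rest, at most 0.014. Its spring pushes back with about 4 N at rest and 0.45 N more per mm; pushing the blade down takes about 3 to 10 N.
- pad_1: Cork disc, 38 mm across and 3 mm thick, fixed on the floor of one of the two empty cells, at its centre. Origin: centre of its underside, 4 mm above the bench. Which cells are empty varies.
- pad_2: The same cork disc in the other empty cell.
- coupling_1_mid (a point): Centre, half-way up, of a loose brass coupling standing on the bench: round, 84 mm tall, 36 mm across at the foot and at a collar 30 to 40 mm up; grip it by the neck, 28 mm across, 42 to 80 mm up. 0.22 kg. z up along its axis.
- coupling_2_mid (a point): The same point of the other loose coupling, same shape.
- coupling_1: The first loose coupling; origin at the centre of its underside.
- coupling_2: The second loose coupling; origin at the centre of its underside.
- blade_grip (a point): Centre of the blade's black handle, a block 40 (x) by 16 (y) by 48 mm high (z), gripped across its 16 mm. The blade hangs 57 mm below the handle: 34 mm wide (x), 3 mm thick (y), lower edge rounded, 81 mm below this point. z up. 0.12 kg. It starts in the stand, the handle resting on the stand's top.
- blade_line (a point): Middle of the black line across the blade, 45 mm above its lower edge, 12 mm below the handle's underside and 36 mm below the handle's centre; axes as blade_grip.
- blade: The blade with its handle; origin at the middle of its lower edge, axes as blade_grip.
- stand: Wooden block fixed to the bench, 62 (x) by 50 (y) by 60 mm high, with a slot 40 by 8 mm from top to bottom in which the blade stands. Origin: centre of the underside.
- packed_1: Brass coupling of the same shape already in a cell; leave it there. Origin: centre of its underside.
- packed_2: The other coupling already in a cell; leave it there. Origin: centre of its underside.
- parts_bin: Blue open bin of brass caps, 100 x 150 x 55 mm, leave alone. Origin: centre of its underside.
- tape_roll: Cardboard roll 90 mm across, 45 mm high, leave alone. Origin: centre of its underside.
- jar: Small clear jar, 64 mm across, 85 mm tall, leave alone. Origin: centre of its underside.
There are look-alikes about, which are no part of the job. What is shaped like the coupling_2 but pink or white is not meant.

How it is judged:
By the outcome, as a careful person would: the job done as asked, in the order asked, and still so for the second after the job is handed in, while the arm keeps its last pose, push and grip.
It also fails if it takes over 67 s, if anything falls off the work surface, if the arm or the gripper's body presses on something with over 40 N, if the wrist force passes 120 N, or if a joint passes its speed limit or range.

## Working session

There is one attempt and no reset: what is moved stays moved. The work goes in short steps, Python scripts to look and compute and a tool call to move; the robot and the scene stay as the last step left them, time stands still between calls to the robot, and variables do not carry over. Pictures are saved under pics/ and viewed, about 8 in all and at most 12, crops included, and the job is handed in when it is done.

Besides the shell and the picture viewer there is one more tool, called after "Emit:" as name(argument=value, ...) on one line, values as JSON. drive_tool: Moves the arm, as the interface text tells. Its arguments: {"type":"object","properties":{"moves":{"type":"array"},"grip_force":{"type":"number"}},"required":["moves"]}

```bash
mkdir -p pics
cat > h.py <<'E'
import numpy as np, cv2
from bench import manip, read_camera, workorder, regions_of
def pts(c):
    v,u=np.mgrid[0:480,0:640]; z=c["z_map"]
    P=np.stack([(u-c["cx"])/c["fx"]*z, -(v-c["cy"])/c["fy"]*z, -z],-1)
    R=np.array(c["attitude"]); 
    W=P@R.T+np.array(c["position"]); W[z==0]=np.nan
    return W
def save(n,im,s=1): cv2.imwrite("pics/"+n,cv2.resize(im[...,::-1],None,fx=s,fy=s,interpolation=cv2.INTER_CUBIC))
E
python3 - <<'E'
from h import *
print({k:np.round(v,3) for k,v in manip.observe().items()})
for n in ["top","scene"]:
    c=read_camera(n); save(n+"0.png",c["frame"]); np.savez(n+"0.npz",**c)
    print(n,{k:np.round(c[k],3).tolist() for k in c if k not in("frame","z_map")})
    W=pts(c)
    for o in ["crate","coupling_1","blade_grip","blade","stand","pad_1","parts_bin","tape_roll","jar","packed_1","plate"]:
        for r in regions_of(n,o):
            p=W[r["mask"]]; p=p[~np.isnan(p[:,0])]
            print(n,o,round(r["score"],2),np.round(r["extent"]).tolist(),np.round(np.median(p,0)).tolist() if len(p) else None, np.round(np.percentile(p[:,2],98)) if len(p) else None)
E
```

```text
{'t': np.float64(0.0), 'qpos': array([ 6.1593e+01,  1.6455e+01,  9.0423e+01,  2.0000e-03,  7.3259e+01,
       -8.5940e+00]), 'qvel': array([ 0.03 ,  0.101, -0.067, -0.052, -0.04 , -0.022]), 'tau': array([-0.0000e+00, -4.0600e+01, -2.9262e+01, -0.0000e+00,  6.0000e-03,
        0.0000e+00]), 'ee_pos': array([228.433, 634.472, 229.926]), 'tcp_rot': array([[-0.941,  0.339, -0.001],
       [ 0.339,  0.941, -0.002],
       [ 0.   , -0.002, -1.   ]]), 'ft_force': array([-0.541,  0.683,  0.252]), 'moment': array([-0.007, -0.006, -0.057]), 'grip_width': np.float64(1.0)}
top {'fx': 597.714, 'fy': 597.714, 'cx': 314.376, 'cy': 232.857, 'position': [525.755, 22.319, 1109.553], 'attitude': [[0.002, 0.996, -0.09], [-1.0, 0.002, 0.0], [0.001, 0.09, 0.996]]}
top crate 0.63 [228.0, 252.0, 150.0, 74.0] [598.0, 165.0, 6.0] 74.0
top coupling_1 0.94 [398.0, 240.0, 20.0, 24.0] [608.0, -122.0, 81.0] 88.0
top coupling_1 0.84 [423.0, 330.0, 26.0, 23.0] [455.0, -166.0, 77.0] 88.0
top coupling_1 0.72 [465.0, 218.0, 24.0, 19.0] [647.0, -241.0, 70.0] 87.0
top coupling_1 0.57 [437.0, 248.0, 31.0, 19.0] [594.0, -1
[... 1951 characters left out ...]
5 [419.0, 296.0, 18.0, 31.0] [591.0, 245.0, 64.0] 91.0
scene stand 0.82 [244.0, 212.0, 31.0, 29.0] [583.0, -295.0, 48.0] 84.0
scene pad_1 0.71 [246.0, 192.0, 21.0, 22.0] [582.0, -312.0, 88.0] 111.0
scene parts_bin 0.82 [216.0, 262.0, 75.0, 66.0] [766.0, -192.0, 31.0] 58.0
scene tape_roll 0.76 [270.0, 296.0, 44.0, 43.0] [769.0, -7.0, 30.0] 48.0
scene jar 0.87 [412.0, 362.0, 40.0, 54.0] [754.0, 349.0, 61.0] 89.0
scene packed_1 0.92 [374.0, 279.0, 20.0, 36.0] [615.0, 147.0, 60.0] 92.0
scene packed_1 0.74 [418.0, 294.0, 21.0, 33.0] [592.0, 245.0, 65.0] 91.0
scene plate 0.58 [346.0, 275.0, 15.0, 31.0] [632.0, 81.0, 44.0] 78.0
scene plate 0.34 [246.0, 193.0, 18.0, 22.0] [582.0, -311.0, 91.0] 111.0
```

Run:
```python
from h import *
t=np.load("top0.npz"); s=np.load("scene0.npz")
save("a.png",t["frame"])
a=cv2.resize(s["frame"][160:290,180:360],(800,578),interpolation=cv2.INTER_CUBIC); save("b.png",a)
# coupling tops: z 78..92 cluster
for nm,c in (("top",t),("scene",s)):
    W=pts(c); m=((W[...,2]>80)&(W[...,2]<95)).astype(np.uint8)
    n,l,st,ce=cv2.connectedComponentsWithStats(m)
    for i in range(1,n):
        if st[i,4]>25:
            p=W[l==i]; print(nm,np.round(ce[i]),st[i,4],np.round(p.mean(0),1),np.round((p.max(0)+p.min(0))/2,1),np.round(np.ptp(p,axis=0)),np.median(c["frame"][l==i],0))
```

```text
top [134. 165.] 815 [734.9 335.2  84.7] [734.8 336.   85.9] [55. 57. 12.] [240. 242. 235.]
top [470. 215.] 188 [ 650.3 -247.    84. ] [ 650.5 -247.5   84.4] [27. 27.  9.] [181.5 183.  181.5]
top [401. 237.] 192 [ 610.4 -126.8   84.1] [ 610.2 -126.7   85.1] [26. 26.  9.] [185.  151.5  75. ]
top [246. 239.] 202 [606.2 138.3  87.6] [606.3 138.6  86.5] [26. 26. 11.] [177.5 152.5  78. ]
top [443. 246.] 190 [ 594.9 -198.9   84.1] [ 595.  -199.2   84.4] [26. 26.  9.] [187.5 108.5 137. ]
top [510. 257.] 71 [ 577.  -312.5   87.6] [ 577.9 -313.2   87.5] [40. 12. 15.] [8. 7. 8.]
top [190. 254.] 211 [581.5 234.6  87.4] [581.8 235.5  86.8] [26. 28. 14.] [177. 154.  79.]
top [428. 330.] 190 [ 453.2 -172.1   84.1] [ 453.5 -172.5   84.7] [26. 25.  9.] [182. 149.  77.]
scene [437.  28.] 461 [-1039.7  -874.8    87.5] [-1183.3  -980.2    87.5] [598. 432.  15.] [62. 61. 63.]
scene [354.  19.] 100 [ -915.5 -1281.9    87.7] [ -924.  -1295.7    87.6] [ 73. 182.  15.] [62. 62. 63.]
scene [242.  37.] 35 [ -343.  -1439.7    87.2] [ -345.7 -1442.3    87.5] [44. 55. 15.] [55. 56. 56.]
scene [527.  45.] 105 [-10
[... 536 characters left out ...]
41. 30. 15.] [44. 43. 42.]
scene [319. 194.] 63 [ 455.6 -167.8   84.3] [ 453.7 -168.7   84.7] [28. 28.  9.] [149. 132. 105.]
scene [270. 212.] 69 [ 597.2 -194.    84.3] [ 595.7 -194.8   84.6] [27. 30.  9.] [160. 113. 124.]
scene [239. 213.] 70 [ 653.3 -242.2   84.7] [ 652.6 -245.    85.1] [25. 29. 10.] [167.5 165.  154. ]
scene [285. 225.] 77 [ 614.1 -121.9   84.9] [ 613.4 -123.    84.7] [28. 29.  9.] [143. 121. 101.]
scene [373. 270.] 123 [611.4 144.   87.6] [609.3 142.9  87.1] [30. 27. 14.] [135. 116.  96.]
scene [419. 283.] 131 [586.1 240.3  88. ] [584.4 238.8  86.5] [29. 28. 13.] [139. 118. 100.]
scene [412. 346.] 626 [738.9 340.2  86.3] [736.2 338.8  85.2] [57. 56. 10.] [242. 241. 233.]
```

View pics/a.png

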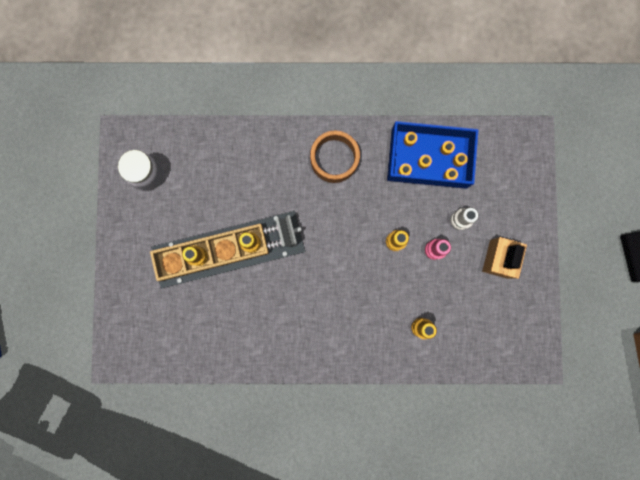

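View pics/b.png

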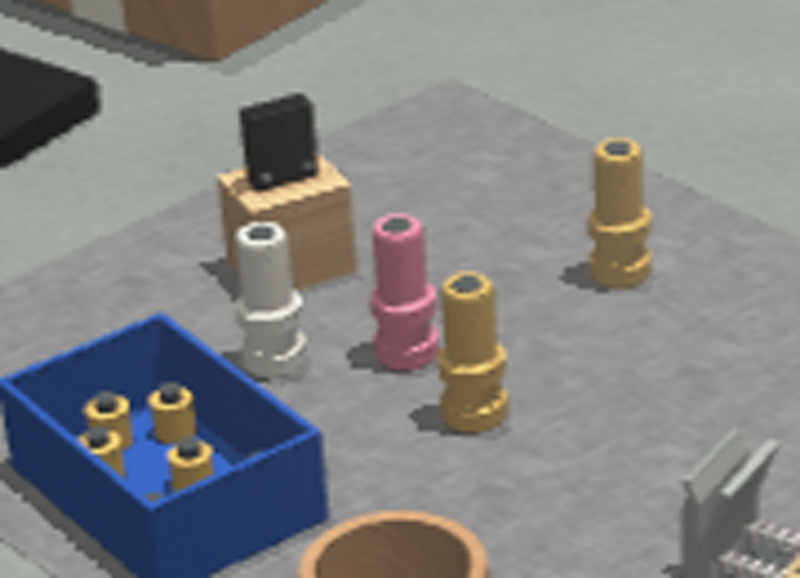

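Viewed 2 pictures: candidates in the top image are brass (398,240) and (425,330), pink (437,248), white (465,218). I choose the two brass ones at about (612,-125) and (455,-170). Crate yaw is about 14°, and the empty cells are at top px (224,251) and (172,263). I'll go over coupling 1 first.

```bash
cat >> h.py <<'E'
def delta(xyz,yaw=None):
    """tool-frame shift to TCP xyz; yaw = wanted angle (deg) of tool y (mod 180)"""
    o=manip.observe(); R=np.array(o["tcp_rot"]); print("t",round(float(o["t"]),2),"tcp",np.round(o["ee_pos"],1),"shift",np.round(R.T@(np.array(xyz)-o["ee_pos"]),1),"world",np.round(np.array(xyz)-o["ee_pos"],1))
    y=np.degrees(np.arctan2(R[1,1],R[0,1])); print("yaw y",round(y,1),"tilt z",np.round(R[:,2],4),"q6",round(float(o["qpos"][5]),1))
    if yaw is not None:
        d=(yaw-y+90)%180-90; print("wz rad (tool)",round(-np.radians(d),3),"deg",round(-d,1))
E
python3 -c "
from h import *
delta([600,-127,230],14.4)"
```

```text
t 1.2 tcp [228.7 635.  231.3] shift [-607.6 -591.1    1.3] world [ 371.3 -762.    -1.3]
yaw y 70.2 tilt z [-0.e+00 -1.e-04 -1.e+00] q6 -8.6
wz rad (tool) 0.974 deg 55.8
```

Emit:
drive_tool(moves=[-43.4, -42.2, 0, 0, 0, 0, 0, -43.4, -42.2, 0, 0, 0, 0, 0, -43.4, -42.2, 0, 0, 0, 0, 0, -43.4, -42.2, 0, 0, 0, 0, 0, -43.4, -42.2, 0, 0, 0, 0, 0, -43.4, -42.2, 0, 0, 0, 0, 0, -43.4, -42.2, 0, 0, 0, 0, 0, -43.4, -42.2, 0, 0, 0, 0, 0, -43.4, -42.2, 0, 0, 0, 0, 0, -43.4, -42.2, 0, 0, 0, 0, 0, -43.4, -42.2, 0, 0, 0, 0, 0, -43.4, -42.2, 0, 0, 0, 0, 0, -43.4, -42.2, 0, 0, 0, 0, 0, -43.4, -42.2, 0, 0, 0, 0, 0, 0, 0, 0, 0, 0, 0.162, 0, 0, 0, 0, 0, 0, 0.162, 0, 0, 0, 0, 0, 0, 0.162, 0, 0, 0, 0, 0, 0, 0.162, 0, 0, 0, 0, 0, 0, 0.162, 0, 0, 0, 0, 0, 0, 0.162, 0], grip_force=40)

```text
t: 3.7
ee_pos: [600.1, -126.7, 231.4]
tcp_rot: [[-0.245, 0.969, 0.0], [0.969, 0.245, -0.0], [-0.0, 0.0, -1.0]]
ft_force: [-1.2, -0.3, 0.6]
grip_width: 1.003
```

```bash
cat >> h.py <<'E'
def tops(c,lo,hi,mn=60):
    W=pts(c); m=((W[...,2]>lo)&(W[...,2]<hi)).astype(np.uint8)
    n,l,st,ce=cv2.connectedComponentsWithStats(m)
    for i in range(1,n):
        if st[i,4]>mn:
            p=W[l==i]; print(np.round(ce[i]),st[i,4],"mean",np.round(p.mean(0),1),"mid",np.round((p.max(0)+p.min(0))/2,1),"size",np.round(np.ptp(p,axis=0)),np.median(c["frame"][l==i],0))
E
python3 -c "
from h import *
delta([610,-127,230],14.4)
c=read_camera('wrist'); save('w1.png',c['frame']); print({k:np.round(c[k],2).tolist() for k in c if k not in('frame','z_map')})
tops(c,78,92)
print(np.nanpercentile(pts(c)[...,2],[5,50,95]))
"
```

```text
t 3.7 tcp [ 600.1 -126.7  231.4] shift [-2.7  9.5  1.4] world [ 9.9 -0.3 -1.4]
yaw y 14.2 tilt z [ 1.e-04 -0.e+00 -1.e+00] q6 -35.6
wz rad (tool) -0.004 deg -0.2
{'fx': 357.9, 'fy': 357.9, 'cx': 320.6, 'cy': 244.7, 'position': [580.34, -46.27, 374.17], 'attitude': [[0.97, -0.23, -0.08], [0.24, 0.92, 0.31], [-0.0, -0.32, 0.95]]}
[332. 228.] 799 mean [ 609.5 -123.7   83.7] mid [ 609.8 -124.7   82.5] size [27. 27.  8.] [94. 79. 54.]
[141. 234.] 825 mean [ 453.8 -168.6   83.6] mid [ 452.7 -170.    82.2] size [27. 27.  8.] [107.  91.  64.]
[295. 297.] 675 mean [ 594.1 -195.    83.5] mid [ 594.1 -196.2   82.2] size [27. 26.  8.] [107.  81.  88.]
[340. 354.] 592 mean [ 648.9 -243.    83.4] mid [ 649.5 -244.7   82.1] size [27. 26.  8.] [111. 109. 107.]
[253. 396.] 417 mean [ 577.7 -310.    85.2] mid [ 577.4 -311.3   85. ] size [42. 14. 14.] [38. 35. 34.]
[ -0.95798625   0.92120912 312.04078804]
```

View pics/w1.png

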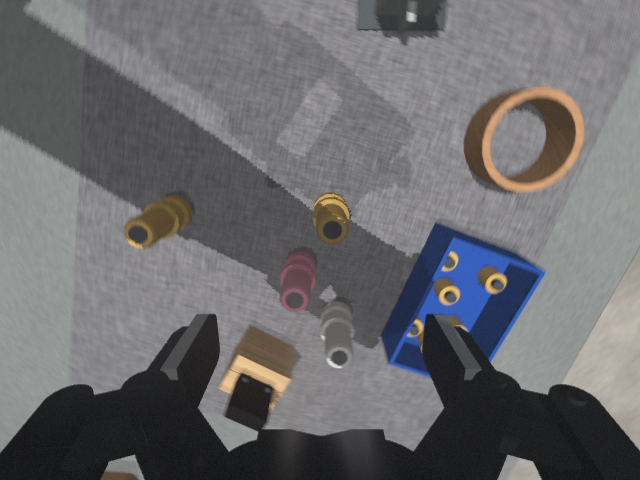

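Picture 3 confirms it: brass at (332,228) and (141,234), pink (295,297), white (340,354). I'll descend onto coupling 1.

Emit:
drive_tool(moves=[-0.3, 10.2, 40, 0, 0, 0, 0, 0, 0, 45, 0, 0, 0, 0, 0, 0, 40, 0, 0, 0, 0, 0, 0, 35, 0, 0, 0, 0, 0, 0, 20, 0, 0, 0, 0, 0, 0, 9.5, 0, 0, 0, 0, 0, 0, 0, 0, 0, 0, 1, 0, 0, 0, 0, 0, 0, 1, 0, 0, 0, 0, 0, 0, 1, 0, 0, 0, 0, 0, 0, 1, 0, 0, 0, 0, 0, 0, 1, 0, 0, 0, 0, 0, 0, 1])

```text
t: 5.25
ee_pos: [610.9, -124.8, 43.2]
tcp_rot: [[-0.25, 0.968, 0.002], [0.968, 0.25, -0.001], [-0.001, 0.002, -1.0]]
ft_force: [-0.7, 1.2, 5.8]
grip_width: 0.314
```

Emit:
drive_tool(moves=[0, 0, -15, 0, 0, 0, 1, 0, 0, -45, 0, 0, 0, 1, 0, 0, -50, 0, 0, 0, 1, 0, 0, -40, 0, 0, 0, 1, 25, 6, 0, 0, 0, 0, 1, 45, 10, 0, 0, 0, 0, 1, 50, 11, 0, 0, 0, 0, 1, 50, 11, 0, 0, 0, 0, 1, 50, 11, 0, 0, 0, 0, 1, 40, 9, 0, 0, 0, 0, 1, 18, 4, 0, 0, 0, 0, 1, 0, 0, 0, 0, 0, 0, 1])

```text
t: 6.75
ee_pos: [600.1, 160.8, 191.5]
tcp_rot: [[-0.252, 0.968, -0.001], [0.968, 0.252, -0.001], [-0.0, -0.001, -1.0]]
ft_force: [0.4, -0.6, -1.3]
grip_width: 0.317
```

```bash
python3 -c "
from h import *
delta([593,189,125],14.4)
c=read_camera('wrist'); save('w2.png',c['frame']); np.savez('w2.npz',**c)
print({k:np.round(c[k],2).tolist() for k in c if k not in('frame','z_map')})
tops(c,82,98); print('walls'); tops(c,34,46,100); print('plates'); tops(c,66,82,100); print('pads'); tops(c,5.5,10,300)
for r in regions_of('wrist','pad_1'): print(r['score'],r['extent'],np.round(np.nanmedian(pts(c)[r['mask']],0),1))
o=manip.observe(); print(o['ft_force'],o['grip_width'])
"
```

```text
t 6.75 tcp [600.1 160.8 191.5] shift [29.1  0.3 66.5] world [ -7.1  28.2 -66.5]
yaw y 14.6 tilt z [-7.e-04 -6.e-04 -1.e+00] q6 -8.9
wz rad (tool) 0.004 deg 0.2
{'fx': 357.9, 'fy': 357.9, 'cx': 320.6, 'cy': 244.7, 'position': [579.84, 241.18, 334.27], 'attitude': [[0.97, -0.24, -0.08], [0.25, 0.92, 0.31], [-0.0, -0.32, 0.95]]}
[599.  37.] 5758 mean [732.7 333.2  85. ] mid [734.3 333.5  84.8] size [55. 47.  6.] [230. 230. 221.]
[322. 130.] 1412 mean [581.5 238.2  87.8] mid [581.5 238.1  86.7] size [28. 27.  8.] [141. 116.  90.]
walls
[524.  56.] 719 mean [712.7 325.1  40.2] mid [723.9 333.5  40. ] size [42. 55. 12.] [82. 81. 83.]
[323. 124.] 4132 mean [581.8 238.1  38.9] mid [587.1 218.6  38.3] size [101. 200.   9.] [191. 165. 127.]
[322. 125.] 311 mean [580.3 240.9  44.5] mid [581.5 238.   44.2] size [35. 35.  4.] [190. 155.  89.]
[321. 239.] 399 mean [603.2 151.2  43.2] mid [606.  146.1  40.1] size [36. 27. 12.] [130. 108.  68.]
[432. 451.] 219 mean [777.5 -48.4  41.9] mid [779.3 -49.7  40. ] size [21. 13. 12.] [102.  80.  63.]
plates
[558.  46.] 967 mean [715.3 325.4  75.9] mid [724.  330.8  74. ] size [35. 42. 16.] [89. 88. 84.]
[322. 249.] 179 mean [603.6 153.   73.7] mid [604.7 149.9  74. ] size [24. 11. 16.] [94. 79. 52.]
pads
[322.  64.] 1808 mean [569.  286.8   7.2] mid [569.4 286.1   7.5] size [38. 39.  4.] [191. 148. 107.]
[322. 186.] 1332 mean [593.8 189.8   7.1] mid [593.8 189.    7.4] size [37. 39.  4.] [166. 129.  94.]
0.95 [323.1, 62.8, 49.8, 53.5] [569.1 286.9   7.1]
0.84 [322.9, 185.8, 39.7, 43.0] [594.  190.2   7.1]
[-0.55036403  0.66264502 -1.80820481] 0.3181492373876588
```

View pics/w2.png

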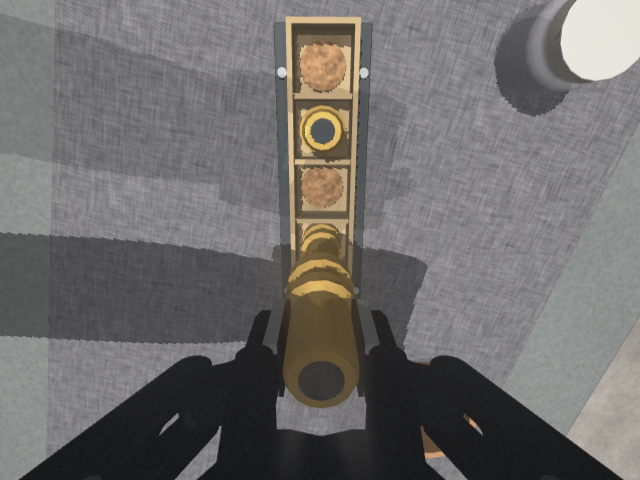

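```bash
python3 -c "
from h import *
c=np.load('w2.npz'); tops(c,224,240,200)
delta([569.2,286.4,52],14.23)
"
```

```text
[321. 366.] 7750 mean [599.3 166.1 232.3] mid [598.6 164.5 232. ] size [69. 34. 16.] [60. 57. 50.]
t 6.85 tcp [600.6 159.1 191.7] shift [131.2   1.5 139.6] world [ -31.4  127.3 -139.7]
yaw y 14.5 tilt z [-4.e-04 -8.e-04 -1.e+00] q6 -8.9
wz rad (tool) 0.004 deg 0.2
```

```bash
python3 -c "
from h import *
c=np.load('w2.npz'); W=pts(c); 
for a,b in ((229,232),(231,234),(233,236)):
  m=(W[...,2]>a)&(W[...,2]<b); m[:,:283]=0;m[:,362:]=0; m[:320]=0; p=W[m]
  e=np.array([-.248,.969]); f=np.array([.969,.248]); d=p[:,:2]-[600.1,160.0]; s=d@e; q=d@f
  print(m.sum(), 'along x',s.min(),s.max(),'jaw',q.min(),q.max(),np.where(m.any(1))[0][[0,-1]])
"
```

```text
1254 along x -11.764782311520719 14.860118223236451 jaw -12.834921429734301 15.298488812761217 [339 407]
3383 along x -11.764782311520719 14.051142893343059 jaw -12.00075888594411 13.280122961690202 [344 407]
1063 along x -10.50915368004904 12.692617033782156 jaw -11.091191387643539 12.367403231766023 [351 407]
```

Emit:
drive_tool(moves=[25, 0.4, 0, 0, 0, 0, 1, 40, 0.4, 0, 0, 0, 0, 1, 40, 0, 0, 0, 0, 0, 1, 24.5, 0, 10, 0, 0, 0, 1, 0, 0, 30, 0, 0, 0, 1, 0, 0, 30, 0, 0, 0, 1, 0, 0, 25, 0, 0, 0, 1, 0, 0, 20, 0, 0, 0, 1, 0, 0, 12, 0, 0, 0, 1, 0, 0, 8, 0, 0, 0, 1, 0, 0, 3, 0, 0, 0, 1, 0, 0, 0, 0, 0, 0, 1])

```text
t: 8.35
ee_pos: [569.2, 285.9, 54.3]
tcp_rot: [[-0.25, 0.968, 0.001], [0.968, 0.25, 0.0], [0.0, 0.001, -1.0]]
ft_force: [-0.0, 0.4, -1.8]
grip_width: 0.315
```

Emit:
drive_tool(moves=[0, 0, 2, 0, 0, 0, 1, 0, 0, 1.5, 0, 0, 0, 1, 0, 0, 1, 0, 0, 0, 1, 0, 0, 0, 0, 0, 0, 1])

```text
t: 8.85
ee_pos: [569.1, 285.9, 50.3]
tcp_rot: [[-0.25, 0.968, 0.0], [0.968, 0.25, 0.0], [0.0, 0.0, -1.0]]
ft_force: [-2.4, -0.1, 4.6]
grip_width: 0.317
```

Emit:
drive_tool(moves=[0, 0, 0, 0, 0, 0, 0.3, 0, 0, 0, 0, 0, 0, 0, 0, 0, 0, 0, 0, 0, 0, 0, 0, -20, 0, 0, 0, 0, 0, 0, -40, 0, 0, 0, 0, 0, 0, -40, 0, 0, 0, 0, -25, -14, 0, 0, 0, 0, 0, -45, -25, 0, 0, 0, 0, 0, -50, -27, 0, 0, 0, 0, 0, -50, -27, 0, 0, 0, 0, 0, -50, -27, 0, 0, 0, 0, 0, -50, -27, 0, 0, 0, 0, 0, -50, -27, 0, 0, 0, 0, 0, -50, -27, 0, 0, 0, 0, 0, -41.4, -25, 0, 0, 0, 0, 0, 0, 0, 0, 0, 0, 0, 0])

```text
t: 10.85
ee_pos: [452.9, -172.1, 151.2]
tcp_rot: [[-0.245, 0.969, 0.002], [0.969, 0.245, -0.002], [-0.002, 0.002, -1.0]]
ft_force: [1.0, 0.6, -0.4]
grip_width: 1.0
```

```bash
python3 -c "
from h import *
delta([453,-169,42],14.3)
c=read_camera('wrist'); tops(c,78,92,300)
c=read_camera('top'); tops(c,80,95,60)
"
```

```text
t 10.85 tcp [ 452.9 -172.1  151.2] shift [  3.3   0.6 109.2] world [ 1.000e-01  3.100e+00 -1.092e+02]
yaw y 14.2 tilt z [ 0.0024 -0.0019 -1.    ] q6 -47.0
wz rad (tool) -0.002 deg -0.1
[319. 258.] 1411 mean [ 451.7 -168.7   83.6] mid [ 452.1 -170.3   82.3] size [27. 28.  9.] [88. 74. 51.]
[508. 340.] 1216 mean [ 591.7 -195.7   83.3] mid [ 593.3 -197.    82.2] size [26. 27.  8.] [141.  92. 105.]
[134. 165.] 816 mean [734.9 335.2  84.8] mid [735.  335.9  85.6] size [56. 57. 11.] [247. 248. 244.]
[470. 214.] 183 mean [ 650.5 -246.9   84.2] mid [ 650.8 -247.2   84.8] size [26. 25.  9.] [197. 200. 199.]
[247. 239.] 205 mean [606.1 138.2  87.7] mid [606.1 138.5  86.8] size [26. 26. 13.] [192. 167.  87.]
[443. 246.] 190 mean [ 595.  -199.1   84.1] mid [ 595.  -199.1   84.2] size [26. 26.  8.] [203. 119. 150.]
[510. 257.] 71 mean [ 576.4 -312.3   87.1] mid [ 577.9 -313.    87.4] size [40. 13. 15.] [ 9.  9. 10.]
[190. 254.] 208 mean [581.6 234.7  87.3] mid [581.8 235.6  86.5] size [26. 28. 13.] [193. 167.  88.]
[162. 261.] 212 mean [568.9 281.8  90.3] mid [569.5 282.7  88.2] size [26. 26. 13.] [180.5 157.5  85. ]
[425. 328.] 80 mean [ 456.6 -166.3   83.8] mid [ 455.1 -167.5   84.1] size [22. 15.  8.] [86.5 64.  28. ]
```

Emit:
drive_tool(moves=[2.5, 0, 20, 0, 0, 0, 0, 0, 0, 35, 0, 0, 0, 0, 0, 0, 30, 0, 0, 0, 0, 0, 0, 17, 0, 0, 0, 0, 0, 0, 7, 0, 0, 0, 0, 0, 0, 0, 0, 0, 0, 1, 0, 0, 0, 0, 0, 0, 1, 0, 0, 0, 0, 0, 0, 1, 0, 0, 0, 0, 0, 0, 1, 0, 0, 0, 0, 0, 0, 1, 0, 0, 0, 0, 0, 0, 1])

```text
t: 12.32
ee_pos: [453.0, -167.3, 41.5]
tcp_rot: [[-0.25, 0.968, 0.001], [0.968, 0.25, -0.001], [-0.001, 0.001, -1.0]]
ft_force: [-1.6, -0.5, 5.7]
grip_width: 0.317
```

Emit:
drive_tool(moves=[0, 0, -15, 0, 0, 0, 1, 0, 0, -45, 0, 0, 0, 1, 0, 0, -50, 0, 0, 0, 1, 0, 0, -30, 0, 0, 0, 1, 20, 15, 0, 0, 0, 0, 1, 40, 29, 0, 0, 0, 0, 1, 40, 29, 0, 0, 0, 0, 1, 40, 29, 0, 0, 0, 0, 1, 40, 29, 0, 0, 0, 0, 1, 40, 29, 0, 0, 0, 0, 1, 40, 29, 0, 0, 0, 0, 1, 35, 26, 0, 0, 0, 0, 1, 15, 10.5, 0, 0, 0, 0, 1, 0, 0, 0, 0, 0, 0, 1])

```text
t: 14.08
ee_pos: [592.8, 190.5, 180.0]
tcp_rot: [[-0.252, 0.968, -0.001], [0.968, 0.252, -0.001], [-0.0, -0.001, -1.0]]
ft_force: [-1.0, 0.2, -3.0]
grip_width: 0.315
```

```bash
python3 -c "
from h import *
delta([593.8,189.4,49.5],14.23)
c=read_camera('wrist'); save('w3.png',c['frame']);W=pts(c); t=manip.observe()['ee_pos']; print(t)
zt=t[2]+41.5
for a,b in ((zt-2,zt+2),(zt-1,zt+3)):
  m=(W[...,2]>a)&(W[...,2]<b); m[:,:283]=0;m[:,362:]=0; m[:320]=0; p=W[m]
  e=np.array([-.248,.969]); f=np.array([.969,.248]); d=p[:,:2]-t[:2]; s=d@e; q=d@f
  print(m.sum(), 'along x',s.min(),s.max(),'jaw',q.min(),q.max(),np.where(m.any(1))[0][[0,-1]])
tops(c,5.5,10,300); tops(c,82,98,300)
"
```

```text
t 14.07 tcp [592.8 190.5 180. ] shift [ -1.3   0.9 130.5] world [   1.    -1.1 -130.5]
yaw y 14.6 tilt z [-1.1e-03 -5.0e-04 -1.0e+00] q6 -6.1
wz rad (tool) 0.006 deg 0.4
[592.61525494 189.5129275  179.92150398]
3460 along x -14.809337475526243 12.07010170525905 jaw -12.25034691810447 14.343960898449383 [350 417]
3643 along x -14.809337475526243 11.992065513150308 jaw -12.120454958571438 13.898130161378026 [351 418]
[321. 222.] 1279 mean [593.7 189.6   7.1] mid [593.9 189.1   7.4] size [38. 38.  4.] [172. 134.  98.]
[602.  82.] 6632 mean [731.5 337.3  85. ] mid [734.  338.2  84.9] size [56. 56.  6.] [232. 232. 223.]
[321.  98.] 1721 mean [568.9 285.7  90.9] mid [568.9 285.6  89.5] size [27. 27.  9.] [134. 113.  96.]
[322. 178.] 1379 mean [581.3 238.8  87.8] mid [581.4 238.2  86.4] size [27. 28.  9.] [131. 108.  86.]
```

Emit:
drive_tool(moves=[1, 0.5, 25, 0, 0, 0, 1, 0, 0, 35, 0, 0, 0, 1, 0, 0, 25, 0, 0, 0, 1, 0, 0, 20, 0, 0, 0, 1, 0, 0, 12, 0, 0, 0, 1, 0, 0, 8, 0, 0, 0, 1, 0, 0, 3, 0, 0, 0, 1, 0, 0, 2, 0, 0, 0, 1, 0, 0, 0, 0, 0, 0, 1])

```text
t: 15.25
ee_pos: [593.7, 191.1, 50.8]
tcp_rot: [[-0.25, 0.968, 0.001], [0.968, 0.25, 0.0], [-0.0, 0.001, -1.0]]
ft_force: [-0.1, -0.2, -2.0]
grip_width: 0.316
```

Emit:
drive_tool(moves=[0, 0, 1.5, 0, 0, 0, 1, 0, 0, 1, 0, 0, 0, 1, 0, 0, 0.5, 0, 0, 0, 1, 0, 0, 0, 0, 0, 0, 0.3, 0, 0, 0, 0, 0, 0, 0, 0, 0, 0, 0, 0, 0, 0, 0, 0, -20, 0, 0, 0, 0, 0, 0, -40, 0, 0, 0, 0, 0, 0, -40, 0, 0, 0, 0, 0, 0, -40, 0, 0, 0, 0, -29, 0, 0, 0, 0, 0, 0, -45, -1, 0, 0, 0, 0, 0, -45, -1, 0, 0, 0, 0, 0, 0, 0, 0, 0, 0, 0, 0, 0, 0, 0, 0, 0, 0, 0])

```text
t: 17.12
ee_pos: [621.4, 75.5, 188.4]
tcp_rot: [[-0.25, 0.968, 0.001], [0.968, 0.25, 0.0], [0.0, 0.001, -1.0]]
ft_force: [-0.8, -0.3, 0.4]
grip_width: 0.998
```

```bash
python3 -c "
from h import *
delta([577.5,-311,200])
c=read_camera('wrist'); save('w4.png',c['frame']); np.savez('w4.npz',**c)
tops(c,66,80,50); tops(c,82,98,300)
for n in ('plate','mouth','crate'):
  for r in regions_of('wrist',n): print(n,r['score'],r['extent'])
"
```

```text
t 17.12 tcp [621.4  75.5 188.4] shift [-363.3 -139.   -11.8] world [ -43.9 -386.5   11.6]
yaw y 14.5 tilt z [ 1.2e-03  4.0e-04 -1.0e+00] q6 -16.8
[323.   3.] 183 mean [584.6 225.5  72.4] mid [583.7 227.2  73. ] size [19.  7. 14.] [79. 65. 39.]
[322. 230.] 468 mean [620.9  83.9  74. ] mid [620.9  83.1  71.9] size [49. 18.  9.] [177. 181. 179.]
[322. 252.] 832 mean [625.3  66.1  71.8] mid [625.4  65.6  71.3] size [50. 21. 11.] [77. 78. 78.]
[323.  68.] 1752 mean [594.5 187.7  90.8] mid [594.4 187.9  88. ] size [27. 27. 12.] [125.5 108.  104. ]
[322. 149.] 1380 mean [606.1 141.5  87.8] mid [606.2 141.2  87. ] size [27. 27.  8.] [132. 109.  86.]
plate 0.9 [321.4, 228.1, 69.0, 17.0]
mouth 0.56 [322.0, 130.8, 106.2, 260.1]
crate 0.75 [321.2, 131.6, 99.6, 262.4]
crate 0.52 [321.9, 73.3, 49.5, 60.4]
```

View pics/w4.png

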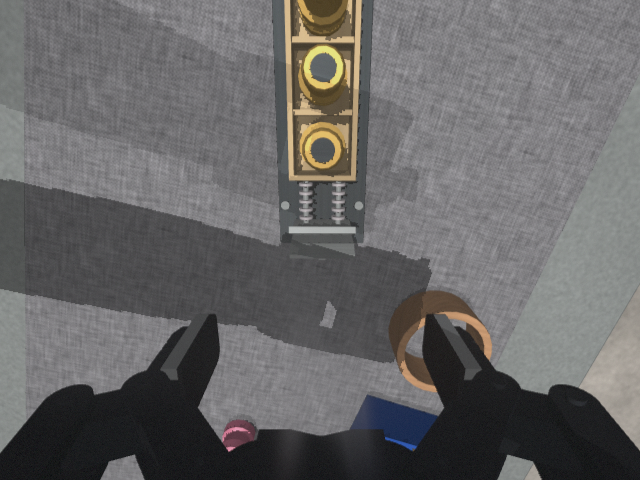

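```bash
python3 -c "
from h import *
c=np.load('w4.npz'); W=pts(c).reshape(-1,3); W=W[~np.isnan(W[:,0])]
e=np.array([-.2458,.9693]); f=np.array([.9693,.2458]); d=W[:,:2]-[593.8,189.4]; y=d@e+5; x=d@f
k=(abs(x)<20)&(y<-80)&(y>-150)
for a in np.arange(-150,-85,1.0):
  q=W[k&(y>=a)&(y<a+1),2]
  if len(q): print(a,len(q),np.round(np.percentile(q,[2,25,50,75,98]),0), end=' | ')
print()
k=(W[:,2]>66)&(W[:,2]<80)&(y<-90)&(y>-140)&(abs(x)<40)
for lo,hi in((-107,-95),(-135,-112)):
  m=k&(y>lo)&(y<hi); 
  for b in np.arange(66,80,2): 
    s=m&(W[:,2]>=b)&(W[:,2]<b+2)
    if s.sum(): print(lo,b,s.sum(),'y',y[s].min().round(1),np.median(y[s]).round(1),y[s].max().round(1),'x',x[s].min().round(1),x[s].max().round(1))
"
```

```text
-140.0 6 [41. 42. 42. 42. 43.] | -127.0 51 [72. 73. 73. 74. 74.] | -126.0 54 [73. 74. 74. 75. 75.] | -125.0 53 [73. 74. 74. 75. 75.] | -124.0 59 [74. 74. 75. 75. 76.] | -123.0 110 [72. 73. 74. 75. 76.] | -122.0 114 [69. 71. 72. 73. 74.] | -121.0 116 [66. 68. 69. 71. 73.] | -120.0 114 [64. 66. 67. 68. 70.] | -119.0 180 [41. 56. 64. 65. 67.] | -118.0 365 [41. 47. 53. 58. 65.] | -117.0 43 [43. 43. 43. 44. 44.] | -116.0 5 [44. 44. 44. 45. 45.] | -114.0 1 [2. 2. 2. 2. 2.] | -113.0 18 [2. 3. 3. 4. 4.] | -112.0 301 [ 3. 18. 26. 33. 37.] | -111.0 52 [ 2.  3. 24. 28. 35.] | -110.0 31 [ 2.  3.  3. 28. 29.] | -109.0 48 [ 2.  3.  3. 27. 29.] | -108.0 55 [ 2.  3.  4. 70. 72.] | -107.0 91 [ 2.  4. 31. 72. 74.] | -106.0 100 [ 2. 28. 33. 75. 75.] | -105.0 156 [ 3. 27. 31. 75. 76.] | -104.0 109 [ 2. 28. 74. 75. 75.] | -103.0 185 [  3.  73.  75. 262. 268.] | -102.0 1314 [  4. 262. 264. 266. 274.] | -101.0 4067 [262. 267. 269. 272. 275.] | -100.0 2121 [ 32. 269. 271. 273. 276.] | -99.0 132 [  2.  29. 270. 274. 276.] | -98.0 89 [ 2. 24. 28. 31. 33.] | -97.0 31 [ 2.  3.  4. 28. 29.] | -96.0 52 [  2.   4.
[... 151 characters left out ...]
 280. 281. 282. 282.] | -91.0 114 [  2.   4.  29.  32. 283.] | -90.0 39 [ 2.  3. 22. 27. 31.] | -89.0 37 [ 2.  3.  4. 28. 29.] | -88.0 37 [ 2.  3.  4. 28. 29.] | -87.0 36 [ 2.  3.  4. 27. 29.] | -86.0 38 [ 2.  3.  3.  4. 29.] | 
-107 70 4 y -107.0 -106.9 -106.9 x -11.7 3.4
-107 72 162 y -106.9 -103.2 -101.5 x -24.3 25.0
-107 74 268 y -106.2 -103.7 -101.3 x -24.3 25.0
-107 76 6 y -104.8 -104.1 -101.7 x -20.4 19.6
-135 66 125 y -121.2 -119.5 -118.2 x -24.5 24.6
-135 68 116 y -121.6 -120.3 -119.1 x -24.4 24.4
-135 70 119 y -127.2 -121.1 -119.9 x -24.3 25.2
-135 72 228 y -127.0 -122.6 -120.4 x -24.1 25.0
-135 74 240 y -126.3 -123.6 -121.5 x -24.8 24.9
-135 76 4 y -123.1 -122.7 -122.1 x -18.5 7.3
```

Picture 5 shows the second coupling standing in its cell. The plate top is at row 230, with the end stop just below it. The mouth works out at about (623.1, 74.6), yaw 14.2°. Next I go to the blade.

Emit:
drive_tool(moves=[-20, -8, -12, 0, 0, 0, 0, -41, -16, 0, 0, 0, 0, 0, -46, -17.5, 0, 0, 0, 0, 0, -46, -17.5, 0, 0, 0, 0, 0, -46, -17.5, 0, 0, 0, 0, 0, -46, -18, 0, 0, 0, 0, 0, -46, -18, 0, 0, 0, 0, 0, -37, -14, 0, 0, 0, 0, 0, -20, -8, 0, 0, 0, 0, 0, 0, 0, 0, 0, 0, -0.12, 0, 0, 0, 0, 0, 0, -0.18, 0, 0, 0, 0, 0, 0, -0.18, 0, 0, 0, 0, 0, 0, -0.18, 0, 0, 0, 0, 0, 0, -0.18, 0, 0, 0, 0, 0, 0, -0.18, 0, 0, 0, 0, 0, 0, -0.18, 0, 0, 0, 0, 0, 0, -0.1, 0, 0, 0, 0, 0, 0, 0, 0])

```text
t: 19.58
ee_pos: [578.2, -295.0, 199.8]
tcp_rot: [[-1.0, 0.018, 0.0], [0.018, 1.0, -0.0], [-0.0, -0.0, -1.0]]
ft_force: [-0.4, 0.1, 0.4]
grip_width: 1.0
```

```bash
python3 -c "
from h import *
delta([577.5,-311,200])
c=read_camera('wrist'); save('w5.png',c['frame']); np.savez('w5.npz',**c)
W=pts(c)
for lo,hi,nm in ((102,115,'handle top'),(55,66,'stand top')):
  m=((W[...,2]>lo)&(W[...,2]<hi)).astype(np.uint8); n,l,st,ce=cv2.connectedComponentsWithStats(m)
  for i in range(1,n):
    if st[i,4]>150:
      p=W[l==i]; r=cv2.minAreaRect(p[:,:2].astype(np.float32)); print(nm,np.round(ce[i]),st[i,4],np.round(p.mean(0),1),r)
"
```

```text
t 19.57 tcp [ 578.2 -295.   199.8] shift [  0.4 -16.   -0.2] world [ -0.7 -16.    0.2]
yaw y 89.0 tilt z [ 2.e-04 -1.e-04 -1.e+00] q6 -124.9
handle top [287. 246.] 1264 [ 575.9 -317.5  107.8] ((577.4921264648438, -317.9444580078125), (15.949100494384766, 40.65269470214844), 74.56127166748047)
stand top [292. 223.] 3163 [ 572.9 -316.7   60. ] ((577.21435546875, -317.8227844238281), (50.09601974487305, 62.33039093017578), 74.61339569091797)
stand top [428. 237.] 171 [ 586.2 -205.6   60.3] ((587.98486328125, -204.4904022216797), (9.512383460998535, 26.312793731689453), 47.153377532958984)
stand top [373. 296.] 173 [ 639.2 -249.3   60.8] ((642.3973388671875, -249.01248168945312), (13.181979179382324, 27.737810134887695), 21.6747989654541)
```

View pics/w5.png

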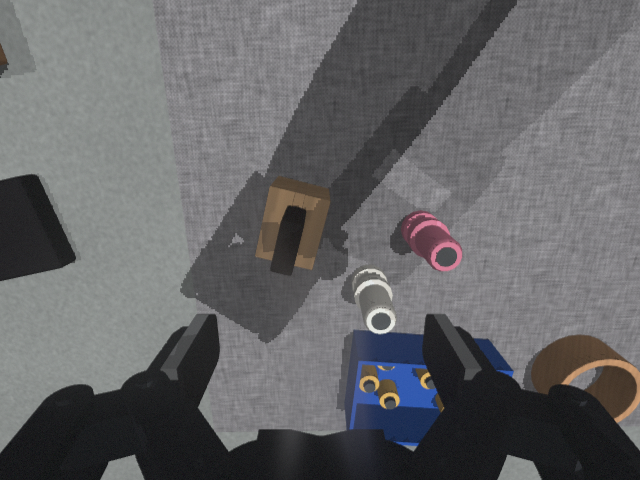

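Emit:
drive_tool(moves=[0.4, -22.9, 20, 0, 0, 0, 0, 0, 0, 10, 0, 0, 0.1255, 0, 0, 0, 20, 0, 0, 0.1255, 0, 0, 0, 35, 0, 0, 0, 0, 0, 0, 28, 0, 0, 0, 0, 0, 0, 14, 0, 0, 0, 0, 0, 0, 6, 0, 0, 0, 0, 0, 0, 0, 0, 0, 0, 0], grip_force=80)

```text
t: 20.62
ee_pos: [577.7, -318.4, 67.0]
tcp_rot: [[-0.964, 0.266, 0.001], [0.266, 0.964, -0.001], [-0.001, -0.0, -1.0]]
ft_force: [0.4, -0.4, 0.7]
grip_width: 1.002
```

```bash
python3 -c "
from h import *
delta([577.4,-317.9,67],74.6)
c=read_camera('wrist'); W=pts(c)
m=((W[...,2]>102)&(W[...,2]<113)).astype(np.uint8); n,l,st,ce=cv2.connectedComponentsWithStats(m)
for i in range(1,n):
    if st[i,4]>300:
      p=W[l==i]; r=cv2.minAreaRect(p[:,:2].astype(np.float32)); print(np.round(ce[i]),st[i,4],np.round(p.mean(0),1),r)
"
```

```text
t 20.62 tcp [ 577.7 -318.4   67. ] shift [ 0.5  0.4 -0. ] world [-0.3  0.5  0. ]
yaw y 74.6 tilt z [ 7.e-04 -5.e-04 -1.e+00] q6 -112.2
wz rad (tool) -0.0 deg -0.0
[319. 367.] 4782 [ 574.5 -317.1  107.7] ((577.1685791015625, -317.8050537109375), (16.087318420410156, 40.77503204345703), 74.47731018066406)
[185. 364.] 1315 [ 561.  -360.2  107.6] ((563.9708862304688, -359.2998352050781), (22.801715850830078, 14.736001014709473), 22.405433654785156)
[456. 364.] 1312 [ 585.4 -271.9  107.7] ((587.6390380859375, -274.1902160644531), (14.526716232299805, 22.870098114013672), 37.02134323120117)
```

Emit:
drive_tool(moves=[0, 0, 0, 0, 0, 0, 1, 0, 0, 0, 0, 0, 0, 1, 0, 0, 0, 0, 0, 0, 1, 0, 0, 0, 0, 0, 0, 1, 0, 0, 0, 0, 0, 0, 1, 0, 0, 0, 0, 0, 0, 1, 0, 0, 0, 0, 0, 0, 1, 0, 0, -10, 0, 0, 0, 1, 0, 0, -20, 0, 0, 0, 1, 0, 0, -25, 0, 0, 0, 1, 0, 0, -30, 0, 0, 0, 1, 0, 0, -35, 0, 0, 0, 1, 0, 0, 0, 0, 0, 0, 1])

```text
t: 22.3
ee_pos: [579.4, -319.7, 192.0]
tcp_rot: [[-0.964, 0.265, 0.008], [0.265, 0.964, -0.006], [-0.009, -0.004, -1.0]]
ft_force: [0.3, -1.0, -1.5]
grip_width: 0.18
```

```bash
python3 -c "
from h import *
delta([623.1,74.6,187],104.2); print(manip.observe()['grip_width'])
c=read_camera('wrist'); save('w6.png',c['frame']); W=pts(c); o=manip.observe(); R=np.array(o['tcp_rot']); L=(W-o['ee_pos'])@R
m=(abs(L[...,0])<32)&(abs(L[...,1])<8.5)&(L[...,2]<-30)&(L[...,2]>-55); m[:,:250]=0; m[:,400:]=0
p=L[m]; print(m.sum(),np.round(np.percentile(p,[1,50,99],axis=0),1))
m=(abs(L[...,0])<30)&(abs(L[...,1])<8)&(L[...,2]>10)&(L[...,2]<80); p=L[m]; print(m.sum(),np.round(np.percentile(p,[1,50,99],axis=0),1) if len(p) else 0)
"
```

```text
t 22.3 tcp [ 579.4 -319.7  192. ] shift [ 62.6 391.8   3. ] world [ 43.7 394.3  -5. ]
yaw y 74.6 tilt z [ 0.0076 -0.0059 -1.    ] q6 -112.3
wz rad (tool) -0.517 deg -29.6
0.18004091670482114
5413 [[-19.6  -8.2 -45.5]
 [  4.6   0.4 -44.1]
 [ 19.    8.3 -30.9]]
192 [[14.4 -1.2 10.5]
 [15.3  0.2 30.3]
 [15.8  1.8 58.9]]
```

View pics/w6.png

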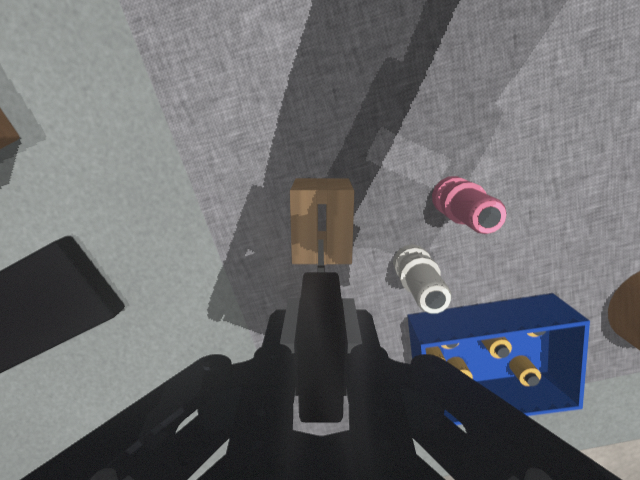

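Emit:
drive_tool(moves=[3, 20, 0, 0, 0, 0, 1, 6, 39, 0, 0, 0, 0, 1, 7, 45, 0, 0, 0, 0, 1, 7, 45, 0, 0, 0, 0, 1, 7, 45, 0, 0, 0, 0, 1, 7, 45, 0, 0, 0, 0, 1, 7, 45, 0, 0, 0, 0, 1, 7, 45, 0, 0, 0, 0, 1, 6, 38, 0, 0, 0, 0, 1, 3.4, 23.9, 0, 0, 0, 0, 1, 0, 0, 0, 0, 0, -0.1, 1, 0, 0, 0, 0, 0, -0.159, 1, 0, 0, 0, 0, 0, -0.159, 1, 0, 0, 0, 0, 0, -0.1, 1, 0, 0, 0, 0, 0, 0, 1, 0, 0, 0, 0, 0, 0, 1, 0, 0, 0, 0, 0, 0, 1])

```text
t: 24.48
ee_pos: [622.6, 75.0, 185.8]
tcp_rot: [[-0.969, -0.246, -0.001], [-0.246, 0.969, 0.0], [0.001, 0.0, -1.0]]
ft_force: [0.6, 0.2, -1.9]
grip_width: 0.179
```

```bash
cat > m.py <<'E'
from h import *
delta([623.1,74.6,187],104.2); print(manip.observe()['grip_width'])
c=read_camera('wrist'); W=pts(c); save('w7.png',c['frame'])
o=manip.observe(); R=np.array(o['tcp_rot']); L=(W-o['ee_pos'])@R; print(np.round(o['ee_pos'],1))
m=(abs(L[...,0])<32)&(abs(L[...,1])<9)&(L[...,2]<-30)&(L[...,2]>-55); m[:,:250]=0; m[:,400:]=0
p=L[m]; print('handle',m.sum(),np.round(np.percentile(p,[1,50,99],axis=0),1))
m=(abs(L[...,0])<30)&(abs(L[...,1])<8)&(L[...,2]>5)&(L[...,2]<80)
for a in range(5,75,10):
  p=L[m&(L[...,2]>a)&(L[...,2]<=a+10)]
  if len(p): print('blade edge',a,len(p),np.round(np.median(p,0),1))
e=np.array([-.2458,.9693]); f=np.array([.9693,.2458])
d=W[...,:2]-[593.8,189.4]; y=d@e+5; x=d@f
for nm,lo,hi in (('plate',-108,-98),('stop',-135,-112)):
  k=(W[...,2]>70)&(W[...,2]<79)&(y>lo)&(y<hi)&(abs(x)<45)
  if k.sum():
    print(nm,k.sum(),'y',np.round(np.percentile(y[k],[1,50,99]),1),'x',np.round(np.percentile(x[k],[1,99]),1),'z',np.median(W[...,2][k]))
    r=cv2.minAreaRect(W[k][:,:2].astype(np.float32)); print(r)
k=(abs(x)<30)&(y>-125)&(y<-112)
for a in (45,50,55,60,65,70):
  q=k&(W[...,2]>a)&(W[...,2]<a+5)
  if q.sum()>5: print('stop z',a,q.sum(),np.round(np.percentile(y[q],[5,50,95]),1))
E
python3 m.py
```

```text
t 24.48 tcp [622.6  75.  185.8] shift [-0.4 -0.5 -1.2] world [ 0.5 -0.4  1.2]
yaw y 104.2 tilt z [-9.e-04  1.e-04 -1.e+00] q6 -106.6
wz rad (tool) 0.001 deg 0.0
0.17927011035874219
[622.7  74.9 186.1]
handle 5653 [[-18.7  -8.8 -51.3]
 [  4.6   0.2 -41. ]
 [ 19.7   8.8 -30.8]]
blade edge 5 24 [16.6  0.9 13.2]
blade edge 15 50 [16.3  0.9 19.8]
blade edge 25 42 [16.4  0.9 30.2]
blade edge 35 36 [16.5  1.1 40.3]
blade edge 45 31 [16.5  0.8 49.1]
blade edge 55 21 [16.4  0.8 59.2]
plate 555 y [-107.9 -104.7 -101.5] x [-24.8  24.8] z 74.12211982525068
((620.8319702148438, 83.23906707763672), (50.40201187133789, 6.544825077056885), 14.41138744354248)
stop 503 y [-126.7 -123.7 -120.8] x [-24.8  24.8] z 73.99640524133511
((625.6112060546875, 64.7781982421875), (50.713409423828125, 6.018141269683838), 13.43409252166748)
stop z 45 148 [-119.2 -115.6 -114.7]
stop z 50 111 [-122.5 -113.9 -113.1]
stop z 55 53 [-123.3 -112.3 -112.3]
stop z 60 69 [-122.6 -118.5 -118.4]
stop z 65 197 [-121.2 -120.  -119. ]
stop z 70 285 [-124.8 -122.6 -121.2]
```

View pics/w7.png

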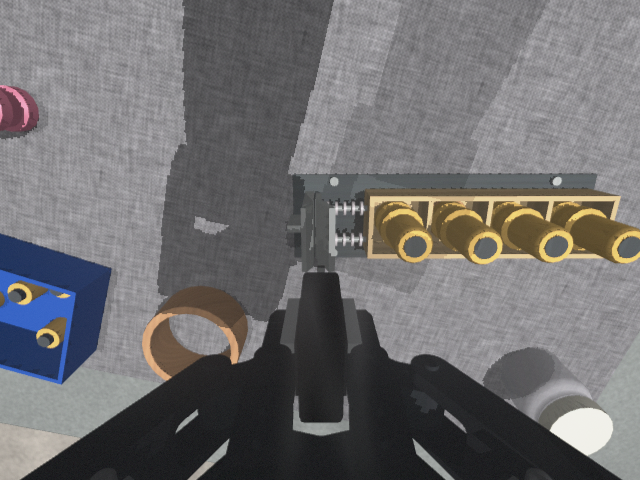

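Picture 8: four couplings stand in the crate (tops at 415,245 … 625,245). The blade is above the gap at (320,265), between the plate (332,230) and the stop (308,230). I shift 1.2 mm towards the stop and go down.

Emit:
drive_tool(moves=[0, -1.2, 8, 0, 0, 0, 1, 0, 0, 15, 0, 0, 0, 1, 0, 0, 12, 0, 0, 0, 1, 0, 0, 7, 0, 0, 0, 1, 0, 0, 4, 0, 0, 0, 1, 0, 0, 4, 0, 0, 0, 1, 0, 0, 4, 0, 0, 0, 1, 0, 0, 3, 0, 0, 0, 1, 0, 0, 3, 0, 0, 0, 1, 0, 0, 0, 0, 0, 0, 1])

```text
t: 25.78
ee_pos: [623.0, 73.6, 126.0]
tcp_rot: [[-0.969, -0.247, -0.0], [-0.247, 0.969, 0.0], [0.0, 0.0, -1.0]]
ft_force: [-0.8, -0.0, -0.7]
grip_width: 0.174
```

Emit:
drive_tool(moves=[0, 0, 3, 0, 0, 0, 1, 0, 0, 3, 0, 0, 0, 1, 0, 0, 2, 0, 0, 0, 1, 0, 0, 2, 0, 0, 0, 1, 0, 0, 2, 0, 0, 0, 1, 0, 0, 0, 0, 0, 0, 1])

```text
t: 26.52
ee_pos: [624.0, 72.8, 114.9]
tcp_rot: [[-0.969, -0.247, 0.002], [-0.247, 0.969, -0.001], [-0.002, -0.002, -1.0]]
ft_force: [2.2, -3.1, 1.0]
grip_width: 0.179
```

Emit:
drive_tool(moves=[0, 0, 2, 0, 0, 0, 1, 0, 0, 2, 0, 0, 0, 1, 0, 0, 2, 0, 0, 0, 1, 0, 0, 2, 0, 0, 0, 1, 0, 0, 2, 0, 0, 0, 1, 0, 0, 0, 0, 0, 0, 1])

```text
t: 27.28
ee_pos: [623.4, 73.1, 103.9]
tcp_rot: [[-0.969, -0.247, 0.001], [-0.247, 0.969, -0.001], [-0.001, -0.001, -1.0]]
ft_force: [1.7, -5.3, 0.7]
grip_width: 0.177
```

Emit:
drive_tool(moves=[0, 0, 2, 0, 0, 0, 1, 0, 0, 2, 0, 0, 0, 1, 0, 0, 2, 0, 0, 0, 1, 0, 0, 1.5, 0, 0, 0, 1, 0, 0, 1, 0, 0, 0, 1, 0, 0, 0.5, 0, 0, 0, 1, 0, 0, 0, 0, 0, 0, 1, 0, 0, 0, 0, 0, 0, 1])

```text
t: 28.28
ee_pos: [622.8, 73.0, 94.5]
tcp_rot: [[-0.969, -0.247, -0.001], [-0.247, 0.969, -0.001], [0.001, -0.001, -1.0]]
ft_force: [1.7, -6.0, 1.1]
grip_width: 0.174
```

```bash
cp pics/w7.png pics/w7o.png; sed -i 's/w7.png/w8.png/' m.py; python3 m.py; python3 -c "
from h import *
for _ in range(3):
  c=read_camera('scene'); o=manip.observe(); print(np.round(o['ee_pos'],1),np.round(o['ft_force'],1))
im=c['frame'][230:310,310:440]; 
w=cv2.resize(read_camera('wrist')['frame'][150:330,200:440],(800,600),interpolation=cv2.INTER_CUBIC)
a=cv2.resize(im,(800,492),interpolation=cv2.INTER_CUBIC); save('s8.png',a); save('w8c.png',w)
W=pts(c); t=(W[...,2]>60)&(abs(W[...,0]-622)<40)&(abs(W[...,1]-75)<40); print(t.sum())
"
```

```text
t 28.27 tcp [622.8  73.   94.5] shift [ -0.5   1.4 -92.5] world [ 0.3  1.6 92.5]
yaw y 104.3 tilt z [-9.0e-04 -1.1e-03 -1.0e+00] q6 -106.8
wz rad (tool) 0.002 deg 0.1
0.17380125538070498
[622.8  73.   94.5]
handle 5655 [[-18.9  -8.8 -51.6]
 [  4.5   0.1 -41.3]
 [ 19.7   8.7 -30.7]]
blade edge 5 24 [16.4  1.2 13.1]
blade edge 15 176 [16.6 -6.6 21.8]
blade edge 25 278 [17.6 -4.  29.4]
blade edge 35 354 [16.5  5.1 40.3]
blade edge 45 248 [18.7  3.  48.4]
blade edge 55 101 [24.2  0.1 59.9]
blade edge 65 114 [24.1 -3.1 69.4]
plate 648 y [-104.2 -101.2  -98.1] x [-24.9   0.9] z 74.11632558746571
((608.4983520507812, 83.69070434570312), (26.87110710144043, 6.266384124755859), 15.09617805480957)
stop 514 y [-126.7 -124.1 -112.9] x [-25.    0.3] z 74.0852351072673
((612.9240112304688, 65.50892639160156), (26.62672996520996, 13.845826148986816), 13.103361129760742)
stop z 45 86 [-124.3 -114.3 -112. ]
stop z 50 69 [-124.  -118.1 -113.7]
stop z 55 68 [-124.3 -119.  -113.8]
stop z 60 102 [-124.  -118.9 -113.8]
stop z 65 155 [-122.5 -119.9 -114.3]
stop z 70 261 [-124.8 -122.6 -114.3]
[622.8  73.   94.5] [ 1.3 -6.1  1.1]
[622.8  73.   94.5] [ 0.9 -6.   1.9]
[622.8  73.   94.4] [ 2.  -4.9  1.7]
4374
```

View pics/s8.png

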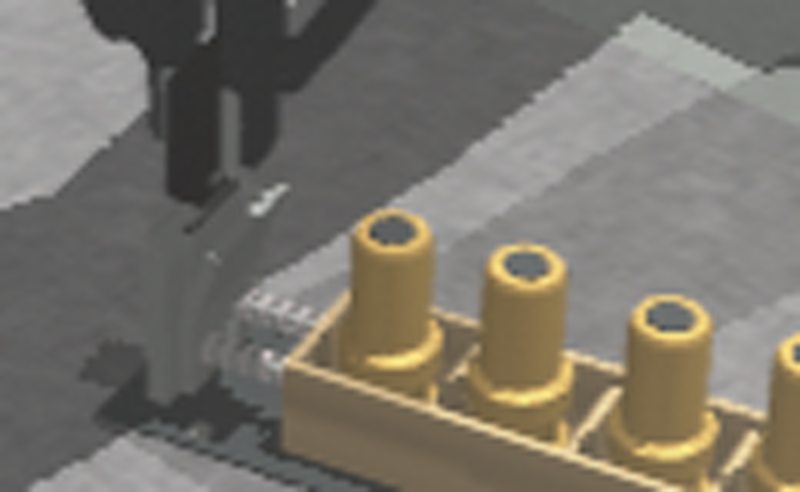

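Emit:
drive_tool(moves=[0, 0, 0.6, 0, 0, 0, 1, 0, 0, 0, 0, 0, 0, 1, 0, 0, 0, 0, 0, 0, 1, 0, 0, 0, 0, 0, 0, 1])

```text
t: 29.02
ee_pos: [622.9, 73.0, 93.9]
tcp_rot: [[-0.969, -0.247, -0.001], [-0.247, 0.969, -0.001], [0.001, -0.001, -1.0]]
ft_force: [2.4, -5.4, 1.9]
grip_width: 0.177
```

```bash
python3 -c "
from h import *
c=read_camera('wrist'); save('w9c.png',cv2.resize(c['frame'][190:310,240:400],(800,600),interpolation=cv2.INTER_CUBIC))
o=manip.observe(); print(np.round(o['ee_pos'],1),np.round(o['ft_force'],1),o['grip_width'])
tops(c,82,98,300)
c=read_camera('top'); tops(c,80,95,60)
"
```

```text
[622.9  73.   93.9] [ 1.2 -5.4  0.4] 0.1781934639572872
[569. 307.] 3058 mean [592.8 184.2  89.9] mid [594.3 186.8  87.8] size [28. 27. 12.] [128. 111. 108.]
[465. 305.] 2559 mean [604.5 138.6  87.6] mid [605.8 139.9  86.3] size [28. 27.  9.] [135. 112.  97.]
[134. 165.] 812 mean [734.8 335.2  84.8] mid [734.9 335.9  85.2] size [56. 55. 10.] [250. 251. 247.]
[470. 215.] 191 mean [ 650.1 -246.8   84.1] mid [ 650.6 -247.6   84.6] size [26. 28.  9.] [206. 207. 205.]
[217. 246.] 142 mean [594.9 188.9  90.6] mid [594.8 189.6  89.5] size [28. 20. 11.] [192.5 169.   95.5]
[443. 247.] 196 mean [ 594.7 -198.8   84.1] mid [ 595.  -198.9   85.1] size [26. 27. 10.] [212. 127. 157.]
[190. 254.] 209 mean [581.5 234.7  87.4] mid [581.8 235.2  87.1] size [26. 28. 13.] [201. 175.  93.]
[162. 261.] 217 mean [569.  281.8  90.2] mid [569.6 282.2  88. ] size [26. 27. 14.] [188. 163.  91.]
```

View pics/w9c.png

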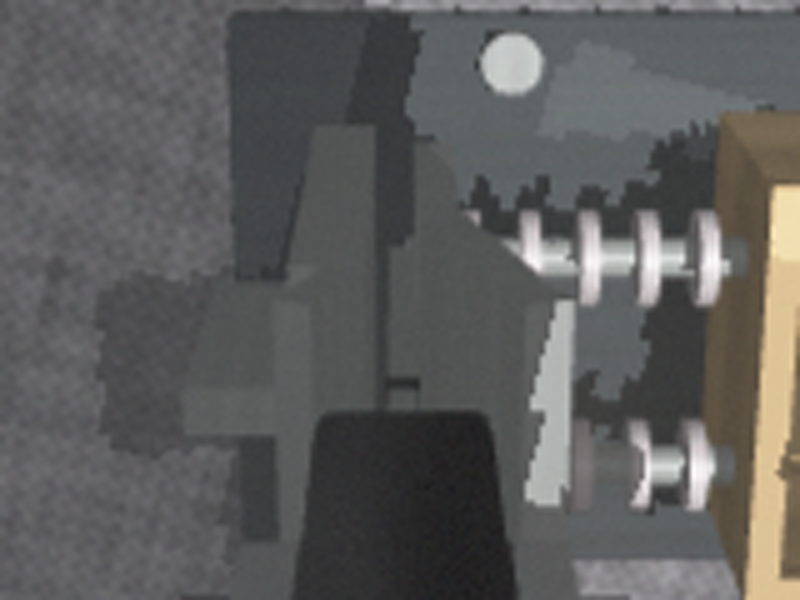

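```bash
python3 -c "
from h import *
c=read_camera('wrist'); o=manip.observe(); R=np.array(o['tcp_rot']); t=np.array(o['ee_pos'])
g=c['frame'].mean(2)[258:276,317:325]; print(np.round(g))
C=(np.array(c['position'])-t)@R
for v in (265,266,267,268):
  d=np.array([(320.6-c['cx'])/c['fx'],-(v-c['cy'])/c['fy'],-1])@np.array(c['attitude']).T@R
  s=(16.6-C[0])/d[0]; P=C+s*d; print(v,np.round(P,1),'z world',round((R@P+t)[2],1))
"
```

```text
[[70. 83. 83. 84. 84. 83. 84. 84.]
 [70. 81. 84. 84. 84. 83. 83. 82.]
 [67. 82. 83. 84. 84. 86. 83. 82.]
 [71. 81. 83. 84. 83. 82. 82. 80.]
 [71. 82. 83. 84. 86. 83. 84. 81.]
 [69. 82. 83. 82. 84. 84. 84. 81.]
 [68. 80. 82. 83. 82. 83. 83. 83.]
 [58. 65. 67. 67. 64. 66. 63. 80.]
 [48. 47. 48. 50. 45. 46. 44. 80.]
 [53. 56. 57. 60. 58. 58. 50. 79.]
 [59. 75. 79. 77. 79. 79. 70. 80.]
 [63. 81. 85. 83. 83. 84. 74. 81.]
 [61. 81. 83. 82. 84. 83. 73. 81.]
 [70. 82. 85. 83. 85. 83. 73. 78.]
 [54. 57. 58. 59. 58. 61. 55. 56.]
 [47. 45. 42. 44. 44. 40. 40. 41.]
 [43. 43. 41. 42. 40. 42. 39. 38.]
 [44. 46. 42. 39. 41. 39. 40. 37.]]
265 [16.6  1.  19.2] z world 74.7
266 [16.6  1.  17.9] z world 76.0
267 [16.6  1.  16.6] z world 77.3
268 [16.6  1.  15.4] z world 78.6
```

```bash
python3 -c "
from h import *
for n in ('w6','w7o','w8'):
  g=cv2.imread('pics/%s.png'%n).mean(2); print(n,np.round(g[236:276,318:323].mean(1)))
c=np.load('w4.npz')
"
```

```text
w6 [74. 74. 74. 75. 75. 74. 75. 74. 75. 75. 75. 75. 75. 76. 75. 74. 75. 76.
 75. 76. 76. 76. 76. 75. 76. 76. 75. 76. 75. 61. 45. 52. 72. 75. 74. 75.
 54. 42. 42. 42.]
w7o [87. 86. 86. 83. 81. 79. 80. 80. 79. 79. 79. 80. 79. 79. 79. 78. 79. 79.
 79. 78. 79. 79. 79. 78. 79. 79. 80. 78. 79. 63. 49. 57. 76. 79. 79. 79.
 58. 46. 45. 45.]
w8 [61. 69. 71. 79. 83. 83. 83. 83. 83. 83. 83. 83. 82. 83. 83. 83. 84. 84.
 83. 83. 84. 83. 83. 82. 84. 83. 82. 84. 83. 65. 46. 56. 80. 83. 82. 83.
 58. 44. 42. 42.]
```

Emit:
drive_tool(moves=[0, 0, 0.4, 0, 0, 0, 1, 0, 0, 0, 0, 0, 0, 1, 0, 0, 0, 0, 0, 0, 1, 0, 0, 0, 0, 0, 0, 1])

```text
t: 29.68
ee_pos: [622.9, 73.0, 93.5]
tcp_rot: [[-0.969, -0.247, -0.001], [-0.247, 0.969, -0.001], [0.001, -0.001, -1.0]]
ft_force: [0.7, -5.0, 1.4]
grip_width: 0.177
```

```bash
python3 -c "
from h import *
o=manip.observe(); print(o['t'],np.round(o['ee_pos'],1),np.round(o['ft_force'],1),o['grip_width'])
print(workorder.job_done())
"
```

```text
29.675 [622.9  73.   93.5] [ 0.7 -5.   1.4] 0.17678052294756144
the job is handed in; nothing more can be done
None
```

I stood both brass couplings in the two empty cells and let go of them. I then drew the blade from its stand and slid it mid-width between the end stop and the sprung plate. The job was handed in at t = 29.7 s with the blade still gripped and held still.

**Last checks**
- **Couplings:** both stand upright on their pads, with tops at about 90–91 mm. The other two crate couplings and the other things I could see on the bench had not moved.
- **Blade in the gap:** the plate is pushed back about 3.5 mm, with about 5 N of side load and 1–2 N of upward force. The blade did not slip in the grip between the lift and the last camera check, just before the final 0.4 mm lowering.
- **Line level:** the grasp geometry puts the line at about 74.5–75 mm, against plate tops at 75 mm.

**What disagreed:** reading the line directly in the wrist picture, before the last 0.4 mm lowering, put it about 1 mm higher, at about 76 mm. At that shallow angle I trust that reading only to about 1.5 mm. No other check failed.

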